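# Lock the cooker's levelling leg with its jam nut

### The job

Lock the cooker's levelling leg. Slide the red-handled spanner fully home onto the lower brass nut, lay it flat on the base plate with its handle resting gently against the yellow lug, and let go of it, so that it holds the brass nut on its setting. Then swing the orange-knobbed lever of the jam nut clockwise, seen from above, until it tightens against the brass nut, and nip it up with a steady sideways push of about 14 N on the knob for about a second, never more than 18 N; leave it tight with the spanner still in place, do not let the brass nut turn by more than about 25 degrees, and leave everything else alone.

Things in the scene. Friction and masses are not known exactly. Their poses are not given: they have to be found in the camera images.
- bracket: fixed steel base plate of the levelling leg, 157 x 90 mm, 16 mm thick; origin on the table under the axis of the upright 20 mm stud. Along its own x the plate reaches from 112 mm behind (-x) to 45 mm ahead of the stud, along y 45 mm each side. The stud's top is 66 mm above the table. z up
- lug: yellow brace lug fixed upright on the plate, 14 mm along x, 14 mm along y, 26 mm high; origin at the foot of its face that looks to -y, at the middle of that face, on the plate's top, 99 mm behind (-x) and 8 mm to the +y side of the stud. Its face is in the x-z plane of its frame. A spanner on the brass nut whose axis is parallel to the bracket's x touches this face with its handle; turning it clockwise from above presses it on
- nut_centre (a point): centre of the lower, brass hexagon nut on the stud: 30 mm across flats, 34.6 mm across corners, 15 mm high, its underside 1 mm above the plate. x points from the axis to one corner, so two flats are parallel to x (the nut looks the same every 60 degrees). At the start the x axis stands 3 to 8 degrees anticlockwise of the bracket's x. It turns stiffly on the stud (about 0.17 N m), z up
- nut_mark (a point): the corner of the brass nut, with a red paint dot, on its x axis, 17.3 mm from the stud's axis, at half its height
- jam (a joint): turn of the jam nut, rad, clockwise from above: starts at -0.65 to -0.4; 0 where it meets the spring washer on the brass nut. Runs at about 1 N at the knob until then. At 0 it is not yet tight: it drags the washer on at about 2 N for 0 to 0.75 rad more, each time different, not seen here. Then the washer bites and, with the spanner's play (5 degrees) taken up, it stiffens by about 1 N per mm
- spanner: red-handled open-ended spanner, 0.25 kg, lying flat; origin on its underside at the middle of its jaw, where the nut's axis comes when it is fully home. The jaw opens to +x, the handle runs to -x, z up. Jaw 31.6 mm wide with flared tips up to 21 mm ahead of the origin; head 12 mm thick, 54 mm wide; handle 16 mm wide and 20 mm thick, from 47 to 180 mm behind the origin, its underside level with the head's; its balance point is about 95 mm behind the origin
- spanner_jaw (a point): middle of the red spanner's jaw, 6 mm above its underside; axes as the spanner's
- spanner_grip (a point): centre of the red spanner's handle at the place to grip it, 136 mm behind the jaw's middle, 10 mm above its underside; beyond the plate's edge when the spanner is on the nut
- spanner_brace (a point): point on the +y side of the red spanner's handle, 99 mm behind the jaw's middle, 10 mm above its underside, that comes against the lug
- small_spanner_mid (a point): middle of the other spanner, blue handle, jaw only 19 mm wide, too small for these nuts; 10 mm above its underside. Not needed
- level: yellow spirit level standing on its edge, 30 x 240 x 50 mm; origin under its centre. Not needed
- mug: white mug, 80 mm wide, 90 mm high; origin under its centre. Not needed
- spice_jar: amber glass jar with black cap, 52 mm wide, 100 mm high; origin under its centre. Not needed
- parts_tray: blue divided tray, 110 x 150 x 30 mm; origin under its centre. Not needed
- oil_bottle: green glass bottle, 60 mm wide, 210 mm high; origin under its centre. Not needed
- pepper_mill: dark wooden pepper mill, 52 mm wide, 157 mm high; origin under its centre. Not needed
- knob (a point): centre of the free part of the orange upright knob (19 mm wide; free for 13 mm below this point and 15 mm above it) that stands at the end of the black lever of the jam nut; 70 mm from the stud's axis. The lever is 8 mm thick and lies below the knob
Mind the look-alikes: they are no part of the job. What is meant by the bracket is not purple, and is the smaller of those in its own colour.

How it is judged:
By the outcome, as a careful person would: the job done as asked, in the order asked, and still so for the second after the job is handed in, with the robot touching nothing.
It also fails if it takes over 72 s, if anything falls off the work surface, if the arm or the gripper's body presses on something with over 40 N, if the wrist force passes 120 N, or if a joint passes its speed limit or range.

### The arm

A 6-joint arm with a two-finger parallel gripper is mounted at the origin on the work surface. World frame = base frame: x ahead of the robot, y to its left, z up, the work surface at z = 0. Lengths are in m, angles in rad, forces in N, time in s.
With the tool pointing down it reaches from about 0.25 to 0.725 m from the base axis. Payload 4 kg.
Tool frame: the origin (TCP) lies between the finger pads; the fingertips stand 8 mm ahead of it and the grasp point (between the pads) lies 11 mm behind it (bot.tip_reach is the distance from the TCP to the fingertips, in m); z points along the fingers, y is the line along which they close (so a half turn about z gives the same grasp; the last joint's range is limited). The gripper opens to 85 mm and grips with 20 to 120 N. Pads are 22 mm wide; open, the fingers measure 114 mm over their backs; the gripper's body (76 mm by 85 mm) begins 54 mm behind the grasp point. The pads swing forward as they close: fully open they stand 13 mm farther back than shut.
Start: joints at [-1.345, 0.241, 0.005, 1.335, 0, 1.571], TCP at [0.112, -0.487, 0.239] pointing down, gripper open.
Joint ranges: [-2.72, 2.72], [-1.05, 1.87], [-1.09, 1.28], [-1.99, 2.15], [-1.42, 1.44], [-3.14, 3.14]. Speed limits (rad/s): [2.79, 2.79, 3.14, 3.14, 3.14, 3.14].

### API

Orientations are given as a unit quaternion [x, y, z, w].
In Python, from workcell import bot gives the robot as it stands.
- The arm moves only by the tool move_arm, never from a script. Its argument "deltas" is a list of rows, each a list of 7 numbers: the opening, from 0 (shut) to 1 (fully open), then the shift along the tool's x, y, z in mm, then the turn, a rotation vector about the tool's x, y, z in degrees. In form: [[gripper, tx, ty, tz, ax, ay, az], ...]. A call has 1 to 10 rows; each row shifts and turns the commanded pose from where the row before left it, along the tool's axes as they then stand; what a row does not reach is not made up. A row lasts 1/12 s, in which the tool goes at most 41.7 mm and 7.16 degrees, less where a joint would pass 70% of its speed; a pose out of reach is approached as far as the arm can. A call is refused whole if a number of a shift passes 41.7 or a number of a turn 7.16, either way. A call with a gripper value outside its range is refused whole. The fingers move at their own pace and stop on an object; the grip force is fixed at half the most. Time passes only in rows, so rows that do not move let the fingers close. It gives the time, the measured TCP pose, the force, the opening and the grip force at its end, in the units of the state.
- bot.get_obs(): the state, without advancing time (a new reading comes with each control period).
- bot.camera(name): name is "scene" or "side" or "wrist"; returns the picture (384x512x3 uint8, blue, green, red); there is no depth.
- bot.calibration(name): a dict with "K" (3x3 intrinsics, pixels), "dist_coeffs" ([k1, k2, p1, p2, k3] as OpenCV has them; the pictures are not rectified), "position" and "orientation" of the camera in the world. Camera axes: x right, y down, z forward; pixel columns grow to the right and rows downward; lengths in m; the calibration is good to about 2 mm. A picture is of the moment at which its call begins: read the wrist's pose just before it. calibration takes no time and is no camera call; for the wrist camera it gives the pose at the moment of the call.
- bot.job_done(): hands the job in; it is judged then, once.
Trained networks look in the newest picture that a camera, given by its name, has taken for a name from the list of things; names that differ only in an ending like _2 or _b are one class to them, and where a whole thing is asked for, a point or a joint stands for the part that bears it (a point fixed in the world has none). Each returns a list of dicts, best first, with "conf" (0 to 1); they miss things now and then, are a little off and sometimes report something else, mostly with a low value. They report only what shows in the picture. A call takes as long as a camera call. They do not tell look-alikes from the thing itself.
- bot.outline_of(query, camera): "pixels" (384x512 bool, what is visible of it) and "rect" ([left, top, width, height] in pixels, round what is visible of it).
The state is a dict: "clock": time; "joint_pos": joint angles; "joint_vel": joint speeds; "tau": joint torques, N m; "eef_pos": TCP position; "tool_rot": TCP orientation; "ft_force": force on the tool from outside, world axes, zero at the start; "ft_torque": the same for the moment, N m; "grip_width": finger opening in m; "grasp_force": force on a finger pad.
Only numpy, scipy, OpenCV 4.12 (cv2) and the standard library are available. Lean on these libraries where they do the work, as an engineer would, in place of code of your own. Each camera call takes 0.05 s, during which the arm holds its last target. There are 200 camera calls.

## Working session

There is one attempt and no reset: what is moved stays moved. The work goes in short steps, Python scripts to look and compute and a tool call to move; the robot and the scene stay as the last step left them, time stands still between calls to the robot, and variables do not carry over. Pictures are saved under pics/ and viewed, at most 10 in all, crops included, and the job is handed in when it is done.

Besides the shell and the picture viewer there is one more tool, called after "Request:" as name([rows], argument=value, ...), one row to a line, values as JSON. move_arm: Moves the arm, as the interface text tells. Its arguments: {"type":"object","properties":{"deltas":{"type":"array","items":{"type":"array","items":{"type":"number"}}}},"required":["deltas"]}

```bash
ls; mkdir -p pics; python3 - <<'E'
from workcell import bot
import cv2,numpy as np
o=bot.get_obs();print({k:np.round(v,3) for k,v in o.items()})
a=bot.camera("scene");b=bot.camera("side")
cv2.imwrite("pics/scene.png",a);cv2.imwrite("pics/side.png",b)
for c in("scene","side","wrist"):
  print(c,bot.calibration(c))
E
```

```text
pics
{'clock': np.float64(0.0), 'joint_pos': array([-1.345,  0.241,  0.004,  1.335,  0.   ,  1.571]), 'joint_vel': array([-0.001, -0.   , -0.002,  0.001,  0.   ,  0.   ]), 'tau': array([ 1.0000e-03, -3.7232e+01,  2.5241e+01,  1.7000e-02,  0.0000e+00,
        0.0000e+00]), 'eef_pos': array([ 0.112, -0.487,  0.238]), 'tool_rot': array([ 0.994,  0.113, -0.   , -0.001]), 'ft_force': array([-0.476, -0.253, -0.099]), 'ft_torque': array([ 0.02, -0.02,  0.02]), 'grasp_force': np.float64(0.0), 'grip_width': np.float64(0.086)}
scene {'K': array([[432.24390331,   0.        , 248.46293207],
       [  0.        , 432.24390331, 188.10484734],
       [  0.        ,   0.        ,   1.        ]]), 'dist_coeffs': array([-0.06137923,  0.        ,  0.        ,  0.        ,  0.        ]), 'position': array([1.45635359, 0.15067607, 1.24878421]), 'orientation': array([ 0.59831861,  0.73407801, -0.24683107, -0.20547198])}
side {'K': array([[419.89508805,   0.        , 247.19920762],
       [  0.        , 419.89508805, 182.60515388],
       [  0.        ,   0.        ,   1.        ]]), 'dist_coeffs': array([-0.06019764,  0.        ,  0.        ,  0.        ,  0.        ]), 'position': array([0.47902804, 0.88448579, 0.75183642]), 'orientation': array([-0.03372614,  0.89882132, -0.43694205,  0.00802661])}
wrist {'K': array([[319.02024847,   0.        , 252.29423221],
       [  0.        , 319.02024847, 194.23595462],
       [  0.        ,   0.        ,   1.        ]]), 'dist_coeffs': array([-0.02254628,  0.        ,  0.        ,  0.        ,  0.        ]), 'position': array([ 0.17639448, -0.47262602,  0.37438784]), 'orientation': array([ 0.77550804, -0.61757372, -0.08260804,  0.10181297])}
```

View pics/scene.png

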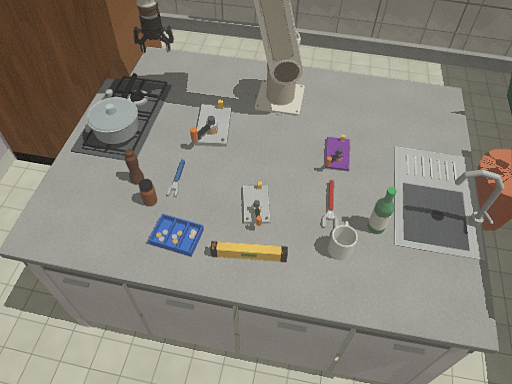

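View pics/side.png

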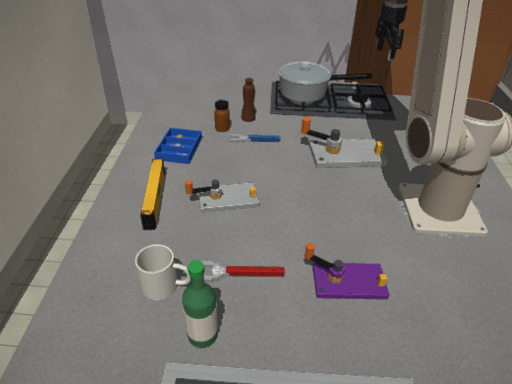

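Scene view: three bracket candidates, at (213,124) large grey, (256,203) small grey and (338,153) purple. The small grey one fits (not purple, and the smaller of the greys). Red spanner is at (331,205). I'll check sizes and make one enlarged crop.

```bash
cat > h.py <<'E'
from workcell import bot
import cv2,numpy as np
from scipy.spatial.transform import Rotation as R
def ray(cal,px):
    u=cv2.undistortPoints(np.array(px,float).reshape(-1,1,2),cal["K"],cal["dist_coeffs"]).reshape(-1,2)
    return R.from_quat(cal["orientation"]).apply(np.c_[u,np.ones(len(u))])
def onz(cal,px,z):
    d=ray(cal,px);p=np.array(cal["position"]);return p+d*((z-p[2])/d[:,2])[:,None]
def proj(cal,P):
    r=R.from_quat(cal["orientation"]).inv();t=r.apply(-np.array(cal["position"]))
    return cv2.projectPoints(np.array(P,float).reshape(-1,1,3),r.as_rotvec(),t,cal["K"],cal["dist_coeffs"])[0].reshape(-1,2)
E
python3 - <<'E'
from h import *
a=bot.camera("scene");b=bot.camera("side")
s=[cv2.resize(a[165:245,190:290],None,fx=4,fy=4,interpolation=3),cv2.resize(a[165:245,285:385],None,fx=4,fy=4,interpolation=3)]
t=[cv2.resize(b[165:225,165:265],None,fx=4,fy=4,interpolation=3),cv2.resize(b[245:305,195:295],None,fx=4,fy=4,interpolation=3)]
cv2.imwrite("pics/crop.png",np.vstack([np.hstack(s),np.hstack(t)]))
for cam in("scene","side"):
  cal=bot.calibration(cam)
  for q in("bracket","spanner","lug","knob","nut_mark","mug"):
    for r in bot.outline_of(q,cam):
      ys,xs=np.nonzero(r["pixels"])
      if len(xs)<3: continue
      P=onz(cal,np.c_[xs,ys],0.016 if q!="spanner" else .01)[:,:2]
      m=cv2.minAreaRect((P*1000).astype(np.float32))
      print(cam,q,round(r["conf"],2),r["rect"],np.round(m[0]),np.round(m[1]),round(m[2]))
E
```

```text
scene bracket 0.94 [324.0, 135.3, 32.4, 37.7] [284. 271.] [187.  96.] 3
scene bracket 0.75 [255.1, 208.4, 9.3, 15.7] [640.  23.] [67. 18.] 17
scene bracket 0.59 [242.8, 182.2, 27.3, 42.6] [587.  10.] [185.  93.] 12
scene bracket 0.58 [188.7, 99.5, 43.9, 44.0] [ 222. -248.] [276. 156.] 6
scene bracket 0.32 [137.9, 180.0, 18.4, 26.4] [ 620. -381.] [127.  55.] 34
scene spanner 0.53 [323.1, 180.7, 16.5, 45.0] [532. 263.] [204.  55.] 6
scene spanner 0.25 [247.8, 204.5, 16.6, 23.4] [631.  19.] [87. 32.] 11
scene knob 0.64 [251.2, 208.1, 11.1, 15.8] [638.  21.] [79. 28.] 14
scene knob 0.53 [324.2, 153.2, 19.6, 18.0] [321. 258.] [33. 95.] 52
scene knob 0.5 [189.4, 124.0, 25.4, 17.4] [ 277. -272.] [ 62. 124.] 52
scene knob 0.32 [322.7, 182.0, 15.4, 47.5] [537. 261.] [203.  54.] 4
scene nut_mark 0.66 [249.5, 204.9, 14.9, 25.1] [639.  20.] [71. 29.] 15
scene nut_mark 0.53 [325.6, 148.7, 17.3, 17.1] [324. 261.] [38. 88.] 43
scene nut_mark 0.48 [189.6, 122.4, 28.1, 18.0] [ 283. -263.] [ 75. 126.] 38
scene nut_mark 0.35 [253.8, 204.4, 7.6, 18.0] [640.  24.] [77. 20.] 20
scene mug 0.85 [328.1, 223.
[... 388 characters left out ...]
0. 157.] 43
side lug 0.5 [252.5, 185.3, 2.0, 10.5] [514. -12.] [14. 39.] 4
side lug 0.4 [376.2, 142.5, 6.1, 11.3] [ 120. -273.] [79. 27.] 73
side lug 0.39 [376.0, 276.6, 13.5, 5.9] [210. 272.] [28. 12.] 66
side knob 0.83 [303.5, 115.7, 37.9, 32.4] [ 316. -346.] [ 87. 205.] 38
side knob 0.66 [304.6, 244.2, 41.0, 35.3] [339. 227.] [ 45. 117.] 42
side knob 0.56 [185.1, 182.7, 34.3, 9.2] [654. -22.] [101.  63.] 8
side nut_mark 0.84 [303.5, 240.8, 41.2, 43.7] [336. 228.] [ 51. 128.] 35
side nut_mark 0.8 [183.3, 181.3, 40.0, 18.2] [654. -10.] [ 60. 114.] 80
side nut_mark 0.79 [305.7, 120.1, 39.8, 36.9] [ 306. -334.] [ 80. 228.] 33
side mug 0.77 [134.4, 245.7, 52.5, 54.3] [712. 282.] [111. 153.] 43
```

View pics/crop.png

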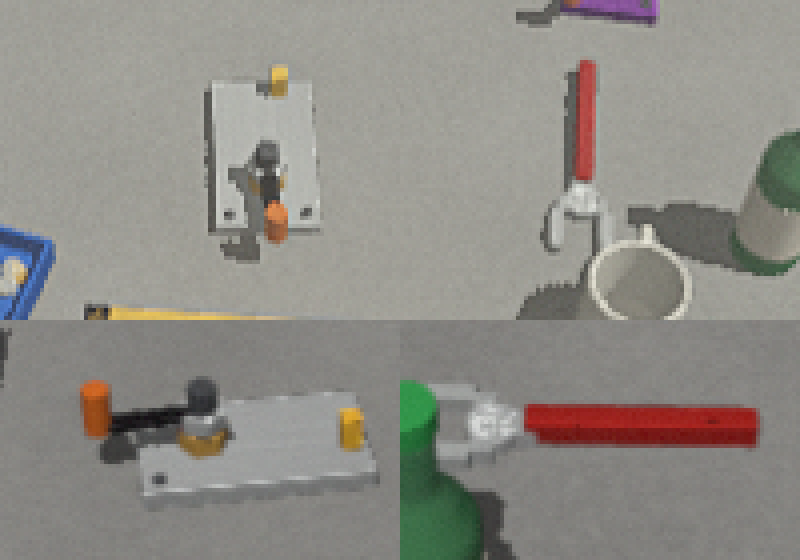

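The crop confirms the small grey bracket: plate about 160x90 mm with lug toward the robot (+y side) and knob toward +x. The red spanner's jaw also opens toward +x, so I'll go for a closer wrist look.

Request:
move_arm([
  [1,23,-20.7,0,0,0,0],
  [1,23,-20.7,0,0,0,0],
  [1,23,-20.7,0,0,0,0],
  [1,23,-20.7,0,0,0,0],
  [1,23,-20.7,0,0,0,0],
  [1,23,-20.7,0,0,0,0],
  [1,23,-20.7,0,0,0,0],
  [1,23,-20.7,0,0,0,0],
  [1,23,-20.7,0,0,0,0],
  [1,23,-20.7,0,0,0,0],
])

```text
clock: 1.63
eef_pos: [0.2904, -0.2328, 0.2396]
tool_rot: [0.994, 0.112, 0.0, 0.0]
ft_force: [0.7, -0.3, 0.4]
grip_width: 0.0855
grasp_force: 0.0
```

Request:
move_arm([
  [1,23,-20.7,0,0,0,0],
  [1,23,-20.7,0,0,0,0],
  [1,23,-20.7,0,0,0,0],
  [1,23,-20.7,0,0,0,0],
  [1,23,-20.7,0,0,0,0],
  [1,23,-20.7,0,0,0,0],
  [1,23,-20.7,0,0,0,0],
  [1,20,-20.7,0,0,0,0],
  [1,20,-20.7,0,0,0,0],
  [1,0,0,0,0,0,0],
])

```text
clock: 2.47
eef_pos: [0.4464, -0.004, 0.2392]
tool_rot: [0.993, 0.115, 0.001, -0.001]
ft_force: [0.7, 0.1, -0.8]
grip_width: 0.0854
grasp_force: 0.0
```

```bash
python3 - <<'E'
from h import *
print(bot.tip_reach)
cal=bot.calibration("wrist");a=bot.camera("wrist");cv2.imwrite("pics/w1.png",a);np.save("w1.npy",cal,allow_pickle=True)
print(cal["position"],R.from_quat(cal["orientation"]).as_matrix()[:,2])
o=bot.get_obs();print(o["clock"],o["eef_pos"],o["tool_rot"])
for q in("bracket","lug","knob","nut_mark"):
  for r in bot.outline_of(q,"wrist"): print(q,round(r["conf"],2),r["rect"])
E
```

```text
0.008
[0.51053287 0.01055033 0.37529018] [-0.25131911 -0.05732125 -0.96620545]
2.5167 [ 0.44495628 -0.00562595  0.23912734] [ 9.93389138e-01  1.14795485e-01  1.08640663e-04 -7.16035997e-05]
bracket 0.87 [232.1, 0.0, 83.6, 117.3]
bracket 0.72 [336.8, 284.6, 144.8, 96.0]
bracket 0.6 [0.0, 179.5, 46.6, 127.6]
lug 0.46 [250.3, 99.8, 19.8, 13.5]
knob 0.94 [0.0, 175.8, 33.2, 65.2]
knob 0.67 [454.2, 284.8, 27.5, 21.0]
knob 0.54 [258.8, 0.0, 36.4, 15.9]
nut_mark 0.83 [259.6, 1.0, 30.6, 21.1]
nut_mark 0.8 [450.1, 288.7, 34.6, 16.8]
nut_mark 0.58 [3.4, 179.8, 27.3, 58.2]
```

View pics/w1.png

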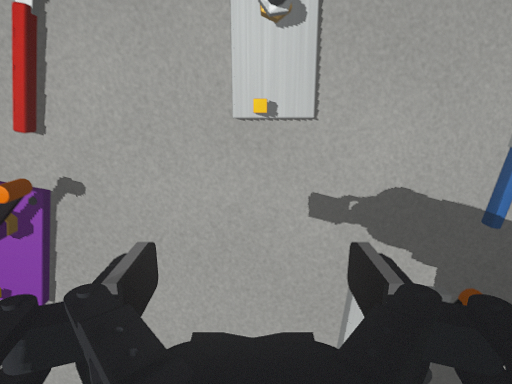

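The wrist view shows the plate's rear edge at v≈117, the lug at (260,106) and the nut near (272,10). The spanner handle's end is at the left (24,130). I'll move forward to see the whole bracket.

Request:
move_arm([
  [1,25,0,0,0,0,0],
  [1,25,0,0,0,0,0],
  [1,25,2,0,0,0,0],
  [1,25,2,0,0,0,0],
  [1,20,0,0,0,0,4],
  [1,0,0,0,0,0,4],
  [1,0,0,0,0,0,0],
  [1,0,0,0,0,0,0],
])

```text
clock: 3.38
eef_pos: [0.5613, 0.0143, 0.2391]
tool_rot: [0.999, 0.043, -0.0, 0.0]
ft_force: [0.2, -0.8, -0.2]
grip_width: 0.0856
grasp_force: 0.0
```

```bash
python3 - <<'E'
from h import *
cal=bot.calibration("wrist");a=bot.camera("wrist");np.save("w2.npy",cal,allow_pickle=True);cv2.imwrite("pics/w2raw.png",a)
g=cv2.resize(a[60:330,130:410],None,fx=2.2,fy=2.2,interpolation=3);cv2.imwrite("pics/w2.png",g)
o=bot.get_obs();print(o["clock"],o["eef_pos"],o["tool_rot"])
for q in("bracket","lug","knob","nut_mark"):
  for r in bot.outline_of(q,"wrist"): print(q,round(r["conf"],2),r["rect"])
E
```

```text
3.4333 [0.56110068 0.01445772 0.23935943] [ 9.99070390e-01  4.31074637e-02 -3.16053427e-04  4.13262890e-05]
bracket 0.86 [212.5, 31.0, 94.7, 188.6]
bracket 0.85 [424.7, 362.7, 37.5, 16.9]
bracket 0.64 [39.3, 298.3, 39.0, 85.7]
lug 0.66 [245.1, 201.4, 20.2, 17.5]
knob 0.92 [233.7, 29.2, 43.0, 104.8]
knob 0.57 [443.0, 369.0, 18.8, 12.9]
nut_mark 0.74 [233.0, 28.0, 41.9, 110.7]
nut_mark 0.47 [420.7, 372.3, 44.8, 11.7]
```

View pics/w2.png

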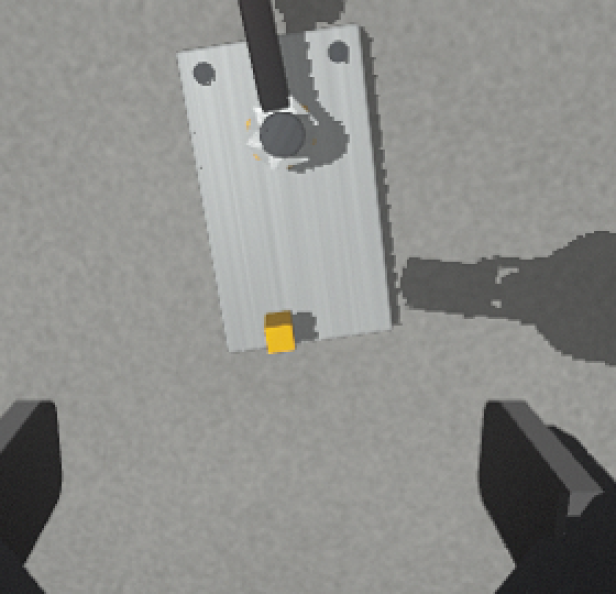

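The crop shows the plate corners at crop pixels (178,52), (358,26), (393,328), (229,352), with the stud top at (283,134) and the lug at (280,335). I'll fit the bracket pose from these and measure the spanner from scene and side.

```bash
python3 - <<'E'
from h import *
from scipy.optimize import least_squares
cal=np.load("w2.npy",allow_pickle=True).item()
c=np.array([[178,52],[358,26],[393,328],[229,352],[283,134]],float)/2.2+[130,60]
L=np.array([[45,45,16],[45,-45,16],[-112,-45,16],[-112,45,16],[0,0,66]])/1000
def P(p): 
    q=R.from_euler('z',p[2]).apply(L);q[:,:2]+=p[:2];return q
f=lambda p:(proj(cal,P(p))-c).ravel()
s=least_squares(f,[.6,.02,.1]);print("bracket",s.x[:2],np.degrees(s.x[2]),np.round(s.fun,1))
print("onz",onz(cal,c[:4],.016),onz(cal,c[4:],.066))
# knob: detection rect
for px in ([[254,40]]): pass
# spanner red handle, scene & side
for cam in("scene","side"):
  k=bot.calibration(cam);a=bot.camera(cam)
  h=cv2.cvtColor(a,cv2.COLOR_BGR2HSV)
  m=(((h[...,0]<5)|(h[...,0]>173))&(h[...,1]>170)&(h[...,2]>60)).astype(np.uint8)
  n,l,st,ce=cv2.connectedComponentsWithStats(m)
  for i in range(1,n):
    if st[i,4]>60:
      ys,xs=np.nonzero(l==i);q=onz(k,np.c_[xs,ys],.014)[:,:2]*1000
      r=cv2.minAreaRect(q.astype(np.float32));print(cam,st[i],np.round(r[0]),np.round(r[1]),round(r[2],1))
E
```

```text
bracket [0.61564835 0.012866  ] 13.395332769516857 [-0.9 -0.2  1.  -1.6  0.3  0.9 -0.3  0.6 -0.1  0.6]
onz [[ 0.64884578  0.06608542  0.016     ]
 [ 0.66818745 -0.01964211  0.016     ]
 [ 0.51824904 -0.05634468  0.016     ]
 [ 0.49709194  0.03040878  0.016     ]] [[0.61618852 0.01284252 0.066     ]]
side [227 266  57  10 486] [492. 266.] [127.  25.] 3.1
```

Request:
move_arm([
  [1,-7,-25.3,0,0,0,0],
  [1,-7,-25.3,0,0,0,0],
  [1,-7,-25.3,0,0,0,0],
  [1,-7,-25.3,0,0,0,0],
  [1,-7,-25.3,0,0,0,0],
  [1,-7,-25.3,10,0,0,0],
  [1,-7,-25.3,10,0,0,0],
  [1,-7,-25.3,20,0,0,0],
  [1,-7,-25.3,20,0,0,0],
  [1,-6,-25.3,0,0,0,0],
])

```text
clock: 4.57
eef_pos: [0.4716, 0.148, 0.1847]
tool_rot: [0.991, 0.125, -0.01, -0.044]
ft_force: [-0.8, -0.7, -0.1]
grip_width: 0.0851
grasp_force: 0.0
```

Request:
move_arm([
  [1,0,0,0,0,0,0],
  [1,0,0,0,0,0,0],
])

```text
clock: 4.73
eef_pos: [0.4755, 0.1483, 0.1894]
tool_rot: [0.991, 0.125, -0.005, -0.044]
ft_force: [0.1, 0.7, -0.6]
grip_width: 0.0853
grasp_force: 0.0
```

```bash
cat > sp.py <<'E'
from h import *
def redbox(a,cal,z):
    h=cv2.cvtColor(a,cv2.COLOR_BGR2HSV)
    m=(((h[...,0]<6)|(h[...,0]>172))&(h[...,1]>150)&(h[...,2]>60)).astype(np.uint8)
    n,l,st,ce=cv2.connectedComponentsWithStats(m)
    i=1+np.argmax(st[1:,4]);ys,xs=np.nonzero(l==i)
    q=onz(cal,np.c_[xs,ys],z)[:,:2]*1000
    return st[i],cv2.minAreaRect(q.astype(np.float32))
E
python3 - <<'E'
from sp import *
cal=bot.calibration("wrist");a=bot.camera("wrist");np.save("w3.npy",cal,allow_pickle=True);cv2.imwrite("pics/w3.png",a)
o=bot.get_obs();print(o["clock"],o["eef_pos"],o["tool_rot"])
print(redbox(a,cal,.02))
E
```

```text
4.7833 [0.47626016 0.14809696 0.18961836] [ 0.99121742  0.12453522 -0.00434806 -0.04427303]
(array([ 146,   57,   29,  137, 2008], dtype=int32), ((495.4735107421875, 262.1109924316406), (130.2299346923828, 15.222890853881836), 3.4899725914001465))
```

View pics/w3.png

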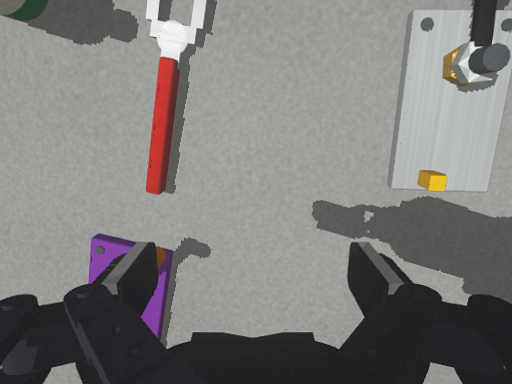

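The view shows the red handle from (155,190) to (170,60) with the jaw at (178,10). The last joint ran out of range, so I'll spin the tool half a turn to the equivalent grasp.

Request:
move_arm([
  [1,0,0,0,0,0,-7.05],
  [1,0,0,0,0,0,-7.05],
  [1,0,0,0,0,0,-7.05],
  [1,0,0,0,0,0,-7.05],
  [1,0,0,0,0,0,-7.05],
  [1,0,0,0,0,0,-7.05],
  [1,0,0,0,0,0,-7.05],
  [1,0,0,0,0,0,-7.05],
  [1,0,0,0,0,0,-7.05],
  [1,0,0,0,0,0,-7.05],
])

```text
clock: 5.62
eef_pos: [0.4767, 0.1475, 0.1895]
tool_rot: [0.736, 0.675, 0.022, -0.039]
ft_force: [0.2, -0.5, -0.1]
grip_width: 0.0854
grasp_force: 0.0
```

Request:
move_arm([
  [1,0,0,0,0,0,-7.05],
  [1,0,0,0,0,0,-7.05],
  [1,0,0,0,0,0,-7.05],
  [1,0,0,0,0,0,-7.05],
  [1,0,0,0,0,0,-7.05],
  [1,0,0,0,0,0,-7.05],
  [1,0,0,0,0,0,-7.05],
  [1,0,0,0,0,0,-7.05],
  [1,0,0,0,0,0,-7.05],
  [1,0,0,0,0,0,-7.05],
])

```text
clock: 6.45
eef_pos: [0.4767, 0.1475, 0.1895]
tool_rot: [0.211, 0.976, 0.04, -0.019]
ft_force: [0.4, -0.5, 0.6]
grip_width: 0.0855
grasp_force: 0.0
```

Request:
move_arm([
  [1,0,0,0,0,0,-7.05],
  [1,0,0,0,0,0,-7.05],
  [1,0,0,0,0,0,-7.05],
  [1,0,0,0,0,0,-7.05],
  [1,0,0,0,0,0,0],
  [1,0,0,0,0,0,0],
])

```text
clock: 6.95
eef_pos: [0.4762, 0.1476, 0.189]
tool_rot: [-0.029, 0.999, 0.044, -0.009]
ft_force: [0.8, 0.2, -0.0]
grip_width: 0.0856
grasp_force: 0.0
```

```bash
cat > go.py <<'E'
# python3 go.py x y z(mm) yaw(deg) : shift/turn in tool axes from the present pose; tool pointing down
import sys
from h import *
def go(x,y,z,yaw,show=True):
    o=bot.get_obs();Rc=R.from_quat(o["tool_rot"]);Rt=R.from_euler('z',yaw,degrees=True)*R.from_euler('x',180,degrees=True)
    t=Rc.inv().apply(np.array([x,y,z])-o["eef_pos"]*1000);w=(Rc.inv()*Rt).as_rotvec(degrees=True)
    t2=Rt.inv().apply(np.array([x,y,z])-o["eef_pos"]*1000)
    print("clk",round(o["clock"],2),"pos",np.round(o["eef_pos"]*1000,1),"yaw",round(np.degrees(np.arctan2(*Rc.as_matrix()[[1,0],0])),2),"tiltz",np.round(Rc.as_matrix()[:,2],3),"F",np.round(o["ft_force"],1),"w",round(o["grip_width"]*1000,1),"g",round(o["grasp_force"],1))
    print("shift now-axes",np.round(t,1),"shift target-axes",np.round(t2,1),"turn",np.round(w,2))
if __name__=="__main__": go(*map(float,sys.argv[1:5])); print(np.round(bot.get_obs()["joint_pos"],2))
E
python3 go.py 470 262 180 183.5
```

```text
clk 6.95 pos [476.2 147.6 189. ] yaw -176.68 tiltz [-0.021  0.087 -0.996] F [ 0.8  0.2 -0. ] w 85.6 g 0.0
shift now-axes [ -0.5 113.3  19. ] shift target-axes [ -0.7 114.6   9. ] turn [ 5.04 -0.88 -0.22]
[ 0.25  0.26 -0.1   1.2   0.09  0.19]
```

Request:
move_arm([
  [1,0,0,0,5.04,-0.9,-0.2],
  [0.6,0,20,10,0,0,0],
  [0.6,0,20,15,0,0,0],
  [0.6,-0.7,20,15,0,0,0],
  [0.6,0,20,15,0,0,0],
  [0.6,0,20,15,0,0,0],
  [0.6,0,14,15,0,0,0],
  [0.6,0,0,0,0,0,0],
  [0.6,0,0,0,0,0,0],
])

```text
clock: 7.7
eef_pos: [0.468, 0.2617, 0.1025]
tool_rot: [-0.032, 0.999, -0.001, -0.001]
ft_force: [-0.3, -1.1, 0.7]
grip_width: 0.0513
grasp_force: 0.0
```

```bash
cat > look.py <<'E'
import sys
from sp import *
cal=bot.calibration("wrist");a=bot.camera("wrist");cv2.imwrite(f"pics/{sys.argv[1]}.png",a);np.save(sys.argv[1]+".npy",cal,allow_pickle=True)
z=float(sys.argv[2]);s,r=redbox(a,cal,z);(w,h),g=r[1],r[2]
g=g if w>h else g-90
print(s,np.round(r[0],1),np.round(r[1],1),"ang",round(g,2))
E
python3 look.py w4 .02; python3 go.py 473 261 30 183.5
```

```text
[ 241  148   22  168 3403] [494.5 262.4] [131.5  15.1] ang 3.53
clk 7.75 pos [468.6 261.4 103.4] yaw -176.37 tiltz [-0.001 -0.001 -1.   ] F [0.1 0.2 0.9] w 51.1 g 0.0
shift now-axes [-4.5 -0.7 73.4] shift target-axes [-4.4 -0.7 73.4] turn [-0.04 -0.09  0.13]
[ 0.51  0.41 -0.13  1.04  0.    0.45]
```

Request:
move_arm([
  [0.6,-4,-0.5,20,0,0,0],
  [0.6,0,0,20,0,0,0],
  [0.6,0,0,20,0,0,0],
  [0.6,0,0,15,0,0,0],
  [0.6,0,0,10,0,0,0],
  [0.6,0,0,8,0,0,0],
  [0.6,0,0,0,0,0,0],
  [0,0,0,0,0,0,0],
  [0,0,0,0,0,0,0],
  [0,0,0,0,0,0,0],
])

```text
clock: 8.58
eef_pos: [0.4731, 0.2617, 0.0112]
tool_rot: [-0.032, 0.999, 0.0, 0.0]
ft_force: [0.7, -10.9, 15.1]
grip_width: 0.015
grasp_force: 14.0
```

Request:
move_arm([
  [0,0,0,0,0,0,0],
  [0,0,0,0,0,0,0],
  [0,0,0,0,0,0,0],
])

```text
clock: 8.83
eef_pos: [0.4732, 0.2617, 0.0114]
tool_rot: [-0.032, 0.999, 0.0, 0.0]
ft_force: [-0.7, -0.1, 5.7]
grip_width: 0.0145
grasp_force: 61.6
```

Gripped (61 N). Lifting and carrying it to behind the bracket.

Request:
move_arm([
  [0,0,0,-5,0,0,0],
  [0,0,0,-10,0,0,0],
  [0,0,0,-15,0,0,0],
  [0,0,0,-20,0,0,0],
  [0,0,0,-20,0,0,0],
  [0,3.2,-10,0,0,0,0],
  [0,3.2,-20,0,0,0,0],
  [0,3.2,-20,0,0,0,0],
  [0,3.2,-20,0,0,0,0],
  [0,3.2,-20,0,0,0,0],
])

```text
clock: 9.67
eef_pos: [0.4606, 0.1689, 0.0791]
tool_rot: [-0.033, 0.999, -0.001, -0.002]
ft_force: [0.4, -0.6, -2.3]
grip_width: 0.0147
grasp_force: 60.5
```

Request:
move_arm([
  [0,3.2,-22,0,0,0,0],
  [0,3.2,-22,0,0,0,0],
  [0,3.2,-22,0,0,0,0],
  [0,3.2,-22,0,0,0,0],
  [0,3.2,-22,0,0,0,0],
  [0,3.2,-22,0,0,0,0],
  [0,3.2,-22,0,0,0,0],
  [0,3.2,-22,0,0,0,0],
  [0,3.2,-20,0,0,0,0],
  [0,3.2,-15,0,0,0,0],
])

```text
clock: 10.5
eef_pos: [0.4422, -0.0439, 0.0793]
tool_rot: [-0.032, 0.999, -0.0, -0.002]
ft_force: [0.2, 0.0, -3.5]
grip_width: 0.0143
grasp_force: 60.5
```

Request:
move_arm([
  [0,0,0,0,0,0,-4],
  [0,0,0,0,0,0,-5.7],
  [0,0,0,0,0,0,-5.7],
  [0,0,0,0,0,0,0],
  [0,0,0,0,0,0,0],
])

```text
clock: 10.92
eef_pos: [0.4427, -0.0423, 0.0795]
tool_rot: [-0.165, 0.986, 0.0, -0.002]
ft_force: [0.5, 0.2, -2.6]
grip_width: 0.0144
grasp_force: 60.5
```

```bash
python3 look.py w5 .09; python3 go.py 444.5 -45.7 81 198.9; python3 - <<'E'
import cv2
a=cv2.imread("pics/w5.png");cv2.imwrite("pics/w5b.png",cv2.resize(a[0:260,120:400],None,fx=2.2,fy=2.2,interpolation=3))
E
```

```text
[ 234  161   38  177 6018] [439.2 -44.1] [82.3 15.3] ang 18.94
clk 10.97 pos [443.  -42.2  79.6] yaw -161.04 tiltz [-0.003 -0.    -1.   ] F [ 0.8 -0.5 -2.9] w 14.3 g 60.5
shift now-axes [-0.3 -3.8 -1.4] shift target-axes [-0.3 -3.8 -1.4] turn [ 0.03 -0.16  0.06]
[-0.09  0.28 -0.4   0.9  -0.   -0.43]
```

View pics/w5b.png

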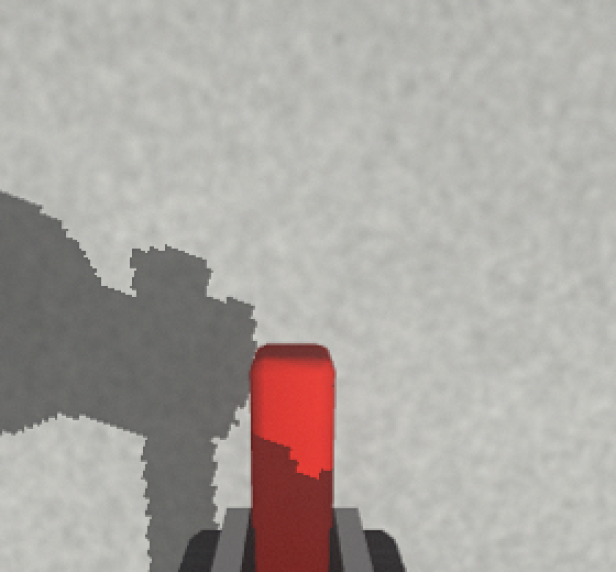

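The picture shows only the handle's end at crop (292,350), held straight. I'll shift sideways and lower behind the nut, then check it with the fixed cameras.

Request:
move_arm([
  [0,0,-3.8,0,0,0,0],
  [0,0,0,10,0,0,0],
  [0,0,0,10,0,0,0],
  [0,0,0,10,0,0,0],
  [0,0,0,10,0,0,0],
  [0,0,0,7,0,0,0],
  [0,0,0,2,0,0,0],
  [0,0,0,0,0,0,0],
  [0,0,0,0,0,0,0],
])

```text
clock: 11.72
eef_pos: [0.4453, -0.0457, 0.0313]
tool_rot: [-0.166, 0.986, -0.0, -0.001]
ft_force: [-0.3, -0.3, -2.8]
grip_width: 0.0145
grasp_force: 60.5
```

```bash
python3 go.py 444.5 -45.7 29 198.9; python3 - <<'E'
from h import *
a=bot.camera("scene");b=bot.camera("side")
cv2.imwrite("pics/s2.png",a);cv2.imwrite("pics/d2.png",b)
cv2.imwrite("pics/c2.png",np.hstack([cv2.resize(a[165:235,215:295],None,fx=5,fy=5,interpolation=3),cv2.resize(b[155:225,170:250],None,fx=5,fy=5,interpolation=3)]))
for c in("scene","side"):
  cal=bot.calibration(c)
  r=R.from_euler('z',18.9,degrees=True)
  s=np.array([.6156,.0129,0]);o=np.array([.4445,-.0457,.0176])+r.apply([.1349,0,0])
  print(c,"stud foot/top, jaw tips top(+-), origin top",np.round(proj(cal,[s+[0,0,.016],s+[0,0,.066],*(o+r.apply([[.021,.02,.012],[.021,-.02,.012],[0,0,.012],[-.047,.008,.02],[-.047,-.008,.02]]))]),1).tolist())
E
```

```text
clk 11.72 pos [445.3 -45.7  31.3] yaw -160.91 tiltz [-0.001 -0.    -1.   ] F [-0.3 -0.3 -2.8] w 14.5 g 60.5
shift now-axes [0.7 0.3 2.3] shift target-axes [0.7 0.3 2.3] turn [ 0.   -0.08  0.19]
[-0.1   0.35 -0.45  0.77 -0.   -0.44]
scene stud foot/top, jaw tips top(+-), origin top [[255.7, 209.5], [256.0, 201.1], [260.5, 200.9], [249.1, 202.0], [253.9, 196.6], [254.4, 184.5], [249.9, 184.9]]
side stud foot/top, jaw tips top(+-), origin top [[214.8, 195.2], [214.2, 180.7], [225.3, 194.5], [222.1, 185.4], [231.2, 188.7], [248.6, 185.6], [247.1, 182.1]]
```

View pics/c2.png

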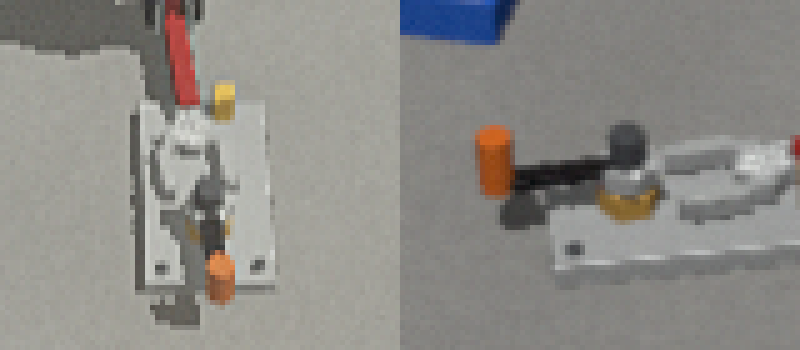

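Scene and side views agree with the model: the jaw tips are at side px (223,187) and (226,197), squarely facing the nut at (215,192). Sliding on.

Request:
move_arm([
  [0,0,0,2,0,0,0],
  [0,-5,0,0,0,0,0],
  [0,-6,0,0,0,0,0],
  [0,-6,0,0,0,0,0],
  [0,-5,0,0,0,0,0],
  [0,-4,0,0,0,0,0],
  [0,-4,0,0,0,0,0],
  [0,-4,0,0,0,0,0],
  [0,-3,0,0,0,0,0],
  [0,0,0,0,0,0,0],
])

```text
clock: 12.65
eef_pos: [0.4808, -0.0334, 0.0291]
tool_rot: [-0.166, 0.986, -0.0, -0.0]
ft_force: [-0.0, 0.4, -2.4]
grip_width: 0.0144
grasp_force: 60.5
```

```bash
python3 go.py 488 -30.8 29 198.9
```

```text
clk 12.65 pos [480.8 -33.4  29.1] yaw -160.87 tiltz [-0.001 -0.    -1.   ] F [-0.   0.4 -2.4] w 14.4 g 60.5
shift now-axes [-7.6  0.1  0.1] shift target-axes [-7.6  0.1  0.1] turn [ 0.   -0.05  0.23]
[-0.07  0.41 -0.36  0.8  -0.   -0.4 ]
```

Request:
move_arm([
  [0,-2,0,0,0,0,0],
  [0,-2,0,0,0,0,0],
  [0,-2,0,0,0,0,0],
  [0,-1,0,0,0,0,0],
  [0,-1,0,0,0,0,0],
  [0,0,0,0,0,0,0],
])

```text
clock: 13.15
eef_pos: [0.4878, -0.0309, 0.0291]
tool_rot: [-0.166, 0.986, -0.0, -0.001]
ft_force: [0.1, -0.5, -2.5]
grip_width: 0.0143
grasp_force: 60.5
```

Request:
move_arm([
  [0,-1,0,0,0,0,0],
  [0,-1,0,0,0,0,0],
  [0,0,0,0,0,0,0],
])

```text
clock: 13.4
eef_pos: [0.4886, -0.0305, 0.0288]
tool_rot: [-0.166, 0.986, -0.0, -0.002]
ft_force: [-2.6, -0.8, -2.3]
grip_width: 0.0146
grasp_force: 60.6
```

Request:
move_arm([
  [0,-1,0,0,0,0,0],
  [0,0,0,0,0,0,0],
])

```text
clock: 13.57
eef_pos: [0.4887, -0.0303, 0.0286]
tool_rot: [-0.166, 0.986, -0.0, -0.003]
ft_force: [-4.6, -1.9, -0.9]
grip_width: 0.0147
grasp_force: 60.7
```

```bash
python3 go.py 488 -30.8 27.4 198.9; python3 - <<'E'
from h import *
o=bot.get_obs();print(o["ft_torque"])
E
```

```text
clk 13.57 pos [488.7 -30.3  28.6] yaw -160.92 tiltz [-0.005 -0.001 -1.   ] F [-4.6 -1.9 -0.9] w 14.7 g 60.7
shift now-axes [ 0.8 -0.2  1.2] shift target-axes [ 0.8 -0.2  1.2] turn [ 0.03 -0.3   0.18]
[-0.06  0.42 -0.34  0.81 -0.   -0.39]
[-0.36170874  0.88729633 -0.07162234]
```

Home on the nut. I'll ease off, lower to the plate and swing toward the lug.

Request:
move_arm([
  [0,1.3,0,0.5,0,0,0],
  [0,0,0,0.7,0,0,0],
  [0,0,1.2,0,0,0,0.5],
  [0,0,2.4,0,0,0,1],
  [0,0,2.4,0,0,0,1],
  [0,0,2.4,0,0,0,1],
  [0,0,0,0,0,0,0],
])

```text
clock: 14.15
eef_pos: [0.4861, -0.022, 0.0277]
tool_rot: [-0.135, 0.991, -0.0, -0.001]
ft_force: [-4.6, -1.5, -1.0]
grip_width: 0.0143
grasp_force: 60.6
```

```bash
python3 go.py 484.4 -18.4 27.4 193.4
```

```text
clk 14.15 pos [486.1 -22.   27.7] yaw -164.44 tiltz [-0.002 -0.    -1.   ] F [-4.6 -1.5 -1. ] w 14.3 g 60.6
shift now-axes [0.6 3.9 0.3] shift target-axes [0.8 3.9 0.3] turn [ 0.01 -0.14  2.16]
[-0.04  0.42 -0.35  0.8  -0.   -0.32]
```

Request:
move_arm([
  [0,0.3,1.2,0.4,0,0,0.5],
  [0,0,1.2,0,0,0,0.5],
  [0,0,0,0,0,0,0],
])

```text
clock: 14.4
eef_pos: [0.4855, -0.0199, 0.0274]
tool_rot: [-0.127, 0.992, 0.0, -0.001]
ft_force: [-4.6, -2.0, -1.0]
grip_width: 0.0145
grasp_force: 60.7
```

Request:
move_arm([
  [0,0,1.2,0,0,0,0.5],
  [0,0,0,0,0,0,0],
])

```text
clock: 14.57
eef_pos: [0.4852, -0.0188, 0.0274]
tool_rot: [-0.123, 0.992, 0.0, -0.001]
ft_force: [-4.3, -1.6, -1.2]
grip_width: 0.0143
grasp_force: 60.7
```

```bash
python3 go.py 484.4 -18.4 27.4 193.4
```

```text
clk 14.57 pos [485.2 -18.8  27.4] yaw -165.91 tiltz [-0.002 -0.    -1.   ] F [-4.3 -1.6 -1.2] w 14.3 g 60.7
shift now-axes [0.7 0.6 0. ] shift target-axes [0.7 0.6 0. ] turn [ 0.02 -0.11  0.69]
[-0.04  0.42 -0.35  0.8  -0.   -0.28]
```

Request:
move_arm([
  [0,0,0.7,0.3,0,0,0.3],
  [0,0,0.5,0,0,0,0.2],
  [0,0,0,0,0,0,0],
])

```text
clock: 14.82
eef_pos: [0.485, -0.018, 0.0274]
tool_rot: [-0.118, 0.993, -0.0, -0.001]
ft_force: [-4.5, -1.7, 0.7]
grip_width: 0.0145
grasp_force: 61.0
```

Request:
move_arm([
  [0,0,0.7,0,0,0,0.3],
  [0,0,0,0,0,0,0],
])

```text
clock: 14.98
eef_pos: [0.4849, -0.0173, 0.0274]
tool_rot: [-0.116, 0.993, -0.0, -0.001]
ft_force: [-4.0, -1.7, 0.4]
grip_width: 0.0145
grasp_force: 61.0
```

Request:
move_arm([
  [0,0,0.7,0,0,0,0.3],
  [0,0,0,0,0,0,0],
])

```text
clock: 15.15
eef_pos: [0.4848, -0.0173, 0.0274]
tool_rot: [-0.113, 0.994, -0.001, -0.001]
ft_force: [-3.7, -3.7, -0.9]
grip_width: 0.0147
grasp_force: 60.9
```

Touching the lug (side force up about 2 N). Release and rise.

Request:
move_arm([
  [0,0.3,0,0,0,0,0],
  [0.2,0,0,0,0,0,0],
  [0.4,0,0,0,0,0,0],
  [0.4,0,0,0,0,0,0],
  [0.4,0,0,0,0,0,0],
  [0.4,0,0,-10,0,0,0],
  [0.4,0,0,-20,0,0,0],
  [0.4,0,0,-25,0,0,0],
  [0.4,0,0,-25,0,0,0],
  [0.4,0,0,-25,0,0,0],
])

```text
clock: 15.98
eef_pos: [0.4848, -0.0163, 0.1341]
tool_rot: [-0.113, 0.994, 0.0, -0.0]
ft_force: [0.5, -0.5, 0.3]
grip_width: 0.0341
grasp_force: 0.0
```

Request:
move_arm([
  [0,0,0,-20,0,0,0],
  [0,0,0,-20,0,0,0],
  [0,0,0,0,0,0,0],
])

```text
clock: 16.23
eef_pos: [0.4878, -0.0164, 0.1775]
tool_rot: [-0.113, 0.994, -0.001, 0.004]
ft_force: [0.8, 0.2, 0.2]
grip_width: 0.0003
grasp_force: 0.0
```

```bash
python3 look.py w6 .036;python3 go.py 484.4 -18.4 170 193.4; python3 - <<'E'
from h import *
a=bot.camera("scene");b=bot.camera("side");w=cv2.imread("pics/w6.png")
L=np.hstack([cv2.resize(a[170:230,215:295],None,fx=5,fy=5,interpolation=3),cv2.resize(b[160:220,170:250],None,fx=5,fy=5,interpolation=3)])
cv2.imwrite("pics/c3.png",np.vstack([L,cv2.resize(w[0:384,56:456],(300,288))[:, :] if 0 else np.hstack([cv2.resize(w[0:240,100:420],(400,300)),np.zeros((300,400,3),np.uint8)])]))
# orange knob centroid
for c,im in(("scene",a),("side",b)):
  h=cv2.cvtColor(im,cv2.COLOR_BGR2HSV);m=((h[...,0]>=7)&(h[...,0]<17)&(h[...,1]>190)&(h[...,2]>120)).astype(np.uint8)
  n,l,st,ce=cv2.connectedComponentsWithStats(m)
  for i in range(1,n):
    if st[i,4]>15: print(c,st[i],np.round(ce[i],1))
E
```

```text
[ 244  128   18  139 1742] [504.5 -12.8] [130.3  15. ] ang 13.69
clk 16.28 pos [486.8 -16.4 175.4] yaw -166.99 tiltz [ 0.005 -0.    -1.   ] F [-0.6  0.4 -1. ] w 0.1 g 0.0
shift now-axes [ 2.9 -1.4  5.4] shift target-axes [ 2.8 -1.4  5.4] turn [-0.09  0.29 -0.39]
[-0.03  0.25 -0.15  1.16 -0.   -0.26]
side [186 181   6  13  62] [188.5 186.8]
side [306 244   8  15  89] [309.3 250.6]
```

View pics/c3.png

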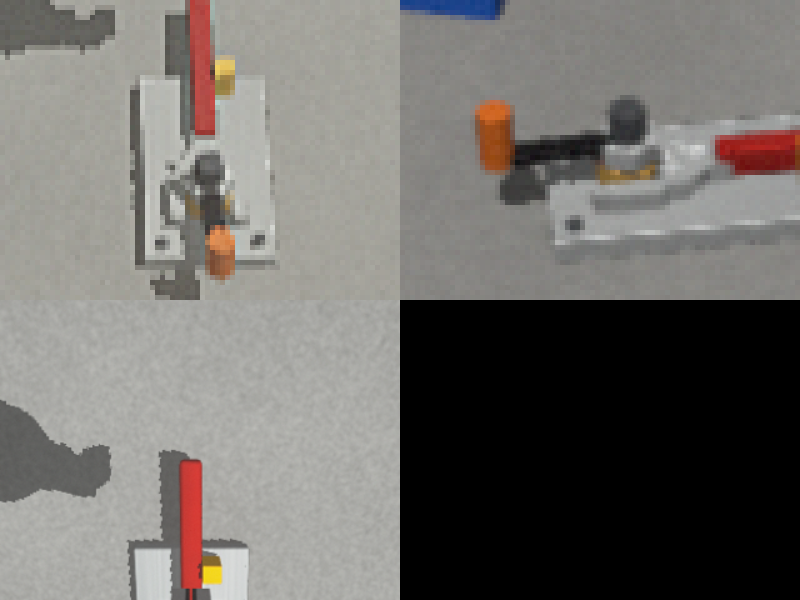

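The spanner is home with its handle on the lug (scene crop). The knob is at scene px (259,220) and side px (189,187), so I'll triangulate it.

```bash
python3 - <<'E'
from h import *
cs,cd=bot.calibration("scene"),bot.calibration("side")
def tri(p,q):
    A=[];b=[]
    for c,x in((cs,p),(cd,q)):
        d=ray(c,[x])[0];d/=np.linalg.norm(d);M=np.eye(3)-np.outer(d,d);A.append(M);b.append(M@c["position"])
    A=np.vstack(A);b=np.hstack(b);x=np.linalg.lstsq(A,b,rcond=None)[0];return x,np.linalg.norm(A@x-b)
k,e=tri([259.2,220.4],[188.5,187]);print(k,e)
s=np.array([.6156,.0129]);v=k[:2]-s;print("r",np.linalg.norm(v),"ang",np.degrees(np.arctan2(v[1],v[0])))
t,e=tri([215+208/5,170+155/5],[170+227/5,160+103/5]);print("studtop",t,e)
# fit with r=70
from scipy.optimize import least_squares
f=lambda p:np.r_[proj(cs,[[s[0]+.07*np.cos(p[0]),s[1]+.07*np.sin(p[0]),p[1]]])[0]-[259.2,220.4],proj(cd,[[s[0]+.07*np.cos(p[0]),s[1]+.07*np.sin(p[0]),p[1]]])[0]-[188.5,187]]
r=least_squares(f,[.3,.07]);print(np.degrees(r.x[0]),r.x[1],r.fun)
# lever in w2
c=np.load("w2.npy",allow_pickle=True).item()
px=np.array([[255,0],[273,105]])/2.2+[130,60];P=onz(c,px,.046);d=P[0]-P[1];print("lever",P,np.degrees(np.arctan2(d[1],d[0])))
E
```

```text
[0.68218231 0.03601869 0.05701903] 0.0022587425762734528
r 0.07048175328423312 ang 19.148006052784563
studtop [0.61326043 0.01400373 0.06606866] 0.002044330798739146
19.01787579781655 0.05707320874336061 [-0.2689338  -0.56915354 -0.27049501  0.33925759]
lever [[0.67155109 0.02980191 0.046     ]
 [0.62787186 0.01807732 0.046     ]] 15.025428718463
```

```bash
python3 go.py 682.6 33.4 100 197; python3 - <<'E'
from h import *
r=bot.outline_of("level","scene")[0];ys,xs=np.nonzero(r["pixels"]);P=onz(bot.calibration("scene"),np.c_[xs,ys],.03)*1000;print(np.round(cv2.minAreaRect(P[:,:2].astype(np.float32)),0) if 0 else cv2.minAreaRect(P[:,:2].astype(np.float32)),P[:,0].min())
E
```

```text
clk 16.38 pos [484.7 -16.4 172.4] yaw -166.99 tiltz [-0.001 -0.    -1.   ] F [ 0.3 -0.6 -0.7] w -0.3 g 0.0
shift now-axes [-204.1    3.9   72.3] shift target-axes [-203.8  -10.3   72.4] turn [ 0.   -0.05 -3.99]
[-0.03  0.25 -0.16  1.16 -0.   -0.26]
((788.3694458007812, 22.889564514160156), (53.04670715332031, 245.70895385742188), 6.599066734313965) 749.8693938234289
```

Request:
move_arm([
  [0.53,0,0,0,0,0,-4],
  [0.53,-20,-1,0,0,0,0],
  [0.53,-25,-1,0,0,0,0],
  [0.53,-25,-1,0,0,0,0],
  [0.53,-25,-1,0,0,0,0],
  [0.53,-25,-1,5,0,0,0],
  [0.53,-25,-1,12,0,0,0],
  [0.53,-25,-1,15,0,0,0],
  [0.53,-20,-2,15,0,0,0],
  [0.53,-14,-1,15,0,0,0],
])

```text
clock: 17.27
eef_pos: [0.6833, 0.0342, 0.1068]
tool_rot: [-0.148, 0.989, 0.0, -0.002]
ft_force: [-0.4, 0.4, 0.7]
grip_width: 0.0452
grasp_force: 0.0
```

Request:
move_arm([
  [0.53,0,0,5,0,0,0],
  [0.53,0,0,0,0,0,0],
  [0.53,0,0,0,0,0,0],
])

```text
clock: 17.52
eef_pos: [0.6811, 0.0334, 0.1034]
tool_rot: [-0.148, 0.989, 0.0, -0.003]
ft_force: [0.0, 0.1, -0.0]
grip_width: 0.0451
grasp_force: 0.0
```

```bash
python3 go.py 682.6 33.4 57 197; python3 - <<'E'
from h import *
cal=bot.calibration("wrist");a=bot.camera("wrist")
h=cv2.cvtColor(a,cv2.COLOR_BGR2HSV);m=((h[...,0]>=6)&(h[...,0]<17)&(h[...,1]>170)&(h[...,2]>90)).astype(np.uint8)
n,l,st,ce=cv2.connectedComponentsWithStats(m)
for i in range(1,n):
  if st[i,4]>60: print(st[i],ce[i],onz(cal,[ce[i]],.07))
b=bot.camera("side");c=bot.camera("scene")
cv2.imwrite("pics/c4.png",np.hstack([cv2.resize(a[150:384,100:412],(400,300)),cv2.resize(b[150:210,160:240],(400,300),interpolation=3)]))
E
```

```text
clk 17.52 pos [681.1  33.4 103.4] yaw -163.0 tiltz [-0.005 -0.001 -1.   ] F [ 0.   0.1 -0. ] w 45.1 g 0.0
shift now-axes [-1.7 -0.5 46.4] shift target-axes [-1.5 -0.5 46.4] turn [ 0.06 -0.3   0.  ]
[ 0.05  0.69  0.35  1.24 -0.   -0.25]
[237 219  32  32 746] [252.39812332 235.60991957] [[0.68554665 0.03449602 0.07      ]]
```

Request:
move_arm([
  [0.53,-2,0,12,0,0,0],
  [0.53,0,0,12,0,0,0],
  [0.53,0,0,12,0,0,0],
  [0.53,0,0,10,0,0,0],
  [0.53,0,0,0,0,0,0],
  [0.53,0,0,0,0,0,0],
])

```text
clock: 18.17
eef_pos: [0.6832, 0.0341, 0.057]
tool_rot: [-0.148, 0.989, 0.0, -0.003]
ft_force: [-0.9, 0.0, 0.0]
grip_width: 0.045
grasp_force: 0.0
```

```bash
python3 go.py 682.6 33.4 57 197
```

```text
clk 18.17 pos [683.2  34.1  57. ] yaw -163.0 tiltz [-0.005 -0.    -1.   ] F [-0.9  0.   0. ] w 45.0 g 0.0
shift now-axes [ 0.8 -0.5 -0. ] shift target-axes [ 0.8 -0.5 -0. ] turn [ 0.06 -0.28  0.  ]
[ 0.05  0.72  0.29  1.15 -0.   -0.25]
```

Request:
move_arm([
  [0.53,0.1,-2.4,0,0,0,2],
  [0.53,0.1,-3.7,0,0,0,3],
  [0.53,0.1,-3.7,0,0,0,3],
  [0.53,0.1,-3.7,0,0,0,3],
  [0.53,0.1,-3.7,0,0,0,3],
  [0.53,0.1,-3.7,0,0,0,3],
  [0.53,0.1,-3.7,0,0,0,3],
  [0.53,0.1,-3.7,0,0,0,3],
  [0.53,0.1,-2.4,0,0,0,2],
  [0.53,0,0,0,0,0,0],
])

```text
clock: 19.0
eef_pos: [0.6872, 0.0034, 0.0596]
tool_rot: [0.07, 0.998, -0.0, -0.0]
ft_force: [1.0, 0.1, -0.2]
grip_width: 0.0453
grasp_force: 0.0
```

```bash
cat > st.py <<'E'
from h import *
o=bot.get_obs();p=o["eef_pos"][:2]*1000-[615.6,12.9];x=R.from_quat(o["tool_rot"]).as_matrix()[:,0]
th=np.arctan2(p[1],p[0]);t=np.array([np.sin(th),-np.cos(th)]);F=o["ft_force"][:2]
print("clk",round(o["clock"],2),"r",round(np.hypot(*p),1),"th",round(np.degrees(th),1),"yaw-180",round(np.degrees(np.arctan2(x[1],x[0]))%360-180,1),"Fpush",round(-F@t,1),"Frad",round(F@[np.cos(th),np.sin(th)],1),"Fz",round(o["ft_force"][2],1),"z",round(o["eef_pos"][2]*1000,1))
E
python3 st.py
```

```text
clk 19.0 r 72.2 th -7.5 yaw-180 -8.1 Fpush 0.2 Frad 1.0 Fz -0.2 z 59.6
```

Request:
move_arm([
  [0.53,0.5,-2.5,1,0,0,2],
  [0.53,0.5,-2.5,1,0,0,2],
  [0.53,0.5,-2.5,0,0,0,2],
  [0.53,0.1,-2.5,0,0,0,2],
  [0.53,0.1,-2.5,0,0,0,2],
  [0.53,0,0,0,0,0,0],
])

```text
clock: 19.5
eef_pos: [0.6831, -0.0082, 0.0576]
tool_rot: [0.156, 0.988, -0.0, 0.0]
ft_force: [1.6, 1.0, -0.2]
grip_width: 0.0451
grasp_force: 0.2
```

```bash
python3 st.py
```

```text
clk 19.5 r 70.8 th -17.3 yaw-180 -18.0 Fpush 1.5 Frad 1.3 Fz -0.2 z 57.6
```

Request:
move_arm([
  [0.53,0.1,-2,0,0,0,1.6],
  [0.53,0.1,-2,0,0,0,1.6],
  [0.53,0.1,-2,0,0,0,1.6],
  [0.53,0.1,-2,0,0,0,1.6],
  [0.53,0,0,0,0,0,0],
])

```text
clock: 19.92
eef_pos: [0.6802, -0.0153, 0.0576]
tool_rot: [0.211, 0.978, 0.0, 0.0]
ft_force: [1.6, 0.9, -0.2]
grip_width: 0.0455
grasp_force: 0.7
```

```bash
python3 st.py
```

```text
clk 19.92 r 70.5 th -23.6 yaw-180 -24.3 Fpush 1.5 Frad 1.1 Fz -0.2 z 57.6
```

Request:
move_arm([
  [0.53,0.1,-2,0,0,0,1.6],
  [0.53,0.1,-2,0,0,0,1.6],
  [0.53,0.1,-2,0,0,0,1.6],
  [0.53,0.1,-2,0,0,0,1.6],
  [0.53,0,0,0,0,0,0],
])

```text
clock: 20.33
eef_pos: [0.6766, -0.0218, 0.0577]
tool_rot: [0.265, 0.964, 0.0, 0.001]
ft_force: [3.4, 1.6, -0.1]
grip_width: 0.0453
grasp_force: 1.6
```

```bash
python3 st.py
```

```text
clk 20.33 r 70.2 th -29.7 yaw-180 -30.7 Fpush 3.1 Frad 2.2 Fz -0.1 z 57.7
```

Request:
move_arm([
  [0.53,0.1,-2,0,0,0,1.6],
  [0.53,0.1,-2,0,0,0,1.6],
  [0.53,0.1,-2,0,0,0,1.6],
  [0.53,0,0,0,0,0,0],
])

```text
clock: 20.67
eef_pos: [0.6732, -0.0271, 0.0577]
tool_rot: [0.305, 0.952, 0.0, 0.001]
ft_force: [3.5, 0.8, 1.1]
grip_width: 0.0453
grasp_force: 1.6
```

```bash
python3 st.py
```

```text
clk 20.67 r 70.1 th -34.7 yaw-180 -35.5 Fpush 2.7 Frad 2.4 Fz 1.1 z 57.7
```

Request:
move_arm([
  [0.53,-0.4,-2,0,0,0,1.6],
  [0.53,-0.2,-2,0,0,0,1.6],
  [0.53,0,-2,0,0,0,1.6],
  [0.53,0,0,0,0,0,0],
])

```text
clock: 21.0
eef_pos: [0.6696, -0.0321, 0.0575]
tool_rot: [0.344, 0.939, 0.0, 0.0]
ft_force: [4.2, 2.2, 1.1]
grip_width: 0.0453
grasp_force: 1.9
```

```bash
python3 st.py
```

```text
clk 21.0 r 70.3 th -39.8 yaw-180 -40.3 Fpush 4.4 Frad 1.8 Fz 1.1 z 57.5
```

Request:
move_arm([
  [0.53,0,-2,0,0,0,1.6],
  [0.53,0,-2,0,0,0,1.6],
  [0.53,0,-2,0,0,0,1.6],
  [0.53,0,0,0,0,0,0],
])

```text
clock: 21.33
eef_pos: [0.6663, -0.035, 0.0576]
tool_rot: [0.383, 0.924, 0.002, 0.0]
ft_force: [5.3, 5.3, -0.3]
grip_width: 0.0457
grasp_force: 3.6
```

```bash
python3 st.py
```

```text
clk 21.33 r 69.7 th -43.4 yaw-180 -45.0 Fpush 7.5 Frad 0.2 Fz -0.3 z 57.6
```

Washer has bitten. Ramping up slowly.

Request:
move_arm([
  [0.53,0,-1.5,0,0,0,1.2],
  [0.53,0,-1.5,0,0,0,1.2],
  [0.53,0,0,0,0,0,0],
])

```text
clock: 21.58
eef_pos: [0.6646, -0.0362, 0.0577]
tool_rot: [0.402, 0.916, 0.003, 0.0]
ft_force: [5.9, 8.0, -0.4]
grip_width: 0.0454
grasp_force: 4.6
```

```bash
python3 st.py
```

```text
clk 21.58 r 69.4 th -45.1 yaw-180 -47.4 Fpush 9.8 Frad -1.5 Fz -0.4 z 57.7
```

Request:
move_arm([
  [0.53,0,-1.5,0,0,0,1.2],
  [0.53,0,0,0,0,0,0],
])

```text
clock: 21.75
eef_pos: [0.6638, -0.0368, 0.0578]
tool_rot: [0.411, 0.912, 0.003, 0.0]
ft_force: [6.3, 8.0, -0.6]
grip_width: 0.0455
grasp_force: 5.1
```

```bash
python3 st.py
```

```text
clk 21.75 r 69.2 th -45.9 yaw-180 -48.5 Fpush 10.1 Frad -1.3 Fz -0.6 z 57.8
```

Request:
move_arm([
  [0.53,0,-1.2,0,0,0,0],
  [0.53,0,-1.2,0,0,0,0.3],
  [0.53,0,0,0,0,0,0],
  [0.53,0,0,0,0,0,0],
])

```text
clock: 22.08
eef_pos: [0.6629, -0.0379, 0.0581]
tool_rot: [0.413, 0.911, 0.004, 0.001]
ft_force: [7.7, 9.6, -1.5]
grip_width: 0.0448
grasp_force: 5.9
```

```bash
python3 st.py
```

```text
clk 22.08 r 69.4 th -47.1 yaw-180 -48.8 Fpush 12.2 Frad -1.8 Fz -1.5 z 58.1
```

Request:
move_arm([
  [0.53,0,-1.2,0.3,0,0,0],
  [0.53,0,-0.8,0,0,0,0.3],
  [0.53,0,0,0,0,0,0],
])

```text
clock: 22.33
eef_pos: [0.6621, -0.039, 0.0581]
tool_rot: [0.415, 0.91, 0.004, 0.002]
ft_force: [9.3, 9.1, -1.0]
grip_width: 0.045
grasp_force: 6.5
```

```bash
python3 st.py
```

```text
clk 22.33 r 69.7 th -48.2 yaw-180 -49.1 Fpush 13.0 Frad -0.6 Fz -1.0 z 58.1
```

Request:
move_arm([
  [0.53,0,0,0,0,0,0],
  [0.53,0,0,0,0,0,0],
  [0.53,0,0,0,0,0,0],
  [0.53,0,0,0,0,0,0],
])

```text
clock: 22.67
eef_pos: [0.662, -0.0391, 0.0581]
tool_rot: [0.415, 0.91, 0.004, 0.002]
ft_force: [8.5, 9.4, -0.0]
grip_width: 0.0456
grasp_force: 6.4
```

```bash
python3 st.py
```

```text
clk 22.67 r 69.7 th -48.2 yaw-180 -49.1 Fpush 12.6 Frad -1.4 Fz -0.0 z 58.1
```

Request:
move_arm([
  [0.53,0,-1,0,0,0,0],
  [0.53,0,-0.7,0,0,0,0],
  [0.53,0,0,0,0,0,0],
  [0.53,0,0,0,0,0,0],
])

```text
clock: 23.0
eef_pos: [0.6615, -0.0398, 0.0583]
tool_rot: [0.415, 0.91, 0.005, 0.002]
ft_force: [10.3, 10.1, -0.6]
grip_width: 0.0456
grasp_force: 7.2
```

```bash
python3 st.py
```

```text
clk 23.0 r 69.9 th -49.0 yaw-180 -49.1 Fpush 14.4 Frad -0.9 Fz -0.6 z 58.3
```

Request:
move_arm([
  [0.53,0,0,0,0,0,0],
  [0.53,0,0,0,0,0,0],
  [0.53,0,0,0,0,0,0],
  [0.53,0,0,0,0,0,0],
])

```text
clock: 23.33
eef_pos: [0.6615, -0.0398, 0.0583]
tool_rot: [0.415, 0.91, 0.005, 0.002]
ft_force: [10.0, 10.6, -0.8]
grip_width: 0.0454
grasp_force: 7.2
```

```bash
python3 st.py
```

```text
clk 23.33 r 69.8 th -48.9 yaw-180 -49.1 Fpush 14.5 Frad -1.5 Fz -0.8 z 58.3
```

Request:
move_arm([
  [0.53,0,0,0,0,0,0],
  [0.53,0,0,0,0,0,0],
  [0.53,0,0,0,0,0,0],
  [0.53,0,0,0,0,0,0],
  [0.53,0,0,0,0,0,0],
  [0.53,0,0,0,0,0,0],
  [0.53,0,0,0,0,0,0],
  [0.53,0,0,0,0,0,0],
])

```text
clock: 24.0
eef_pos: [0.6615, -0.0398, 0.0583]
tool_rot: [0.415, 0.91, 0.005, 0.002]
ft_force: [10.2, 10.8, -1.0]
grip_width: 0.0451
grasp_force: 7.2
```

```bash
python3 st.py
```

```text
clk 24.0 r 69.9 th -48.9 yaw-180 -49.1 Fpush 14.8 Frad -1.5 Fz -1.0 z 58.3
```

Request:
move_arm([
  [0.53,0,1.5,0,0,0,0],
  [0.53,0,2,0,0,0,0],
  [0.53,0,3,0,0,0,0],
  [0.53,0,4,0,0,0,0],
  [0.53,0,4,0,0,0,0],
  [0.53,0,3,0,0,0,0],
  [0.53,0,0,0,0,0,0],
  [0.53,0,0,0,0,0,0],
])

```text
clock: 24.67
eef_pos: [0.6695, -0.0331, 0.056]
tool_rot: [0.418, 0.909, -0.001, -0.001]
ft_force: [-0.3, 0.1, -0.0]
grip_width: 0.0453
grasp_force: 0.0
```

```bash
python3 st.py
```

```text
clk 24.67 r 70.9 th -40.5 yaw-180 -49.4 Fpush -0.1 Frad -0.4 Fz -0.0 z 56.0
```

Request:
move_arm([
  [0.53,0,0,-8,0,0,0],
  [0.53,0,0,-15,0,0,0],
  [0.53,0,0,-20,0,0,0],
  [0.53,0,0,-20,0,0,0],
  [0.53,0,0,-20,0,0,0],
  [0.53,0,0,-20,0,0,0],
  [0.53,20,0,-10,0,0,0],
  [0.53,20,0,0,0,0,0],
  [0.53,20,0,0,0,0,0],
  [0.53,20,0,0,0,0,0],
])

```text
clock: 25.5
eef_pos: [0.6176, 0.028, 0.1707]
tool_rot: [0.418, 0.908, -0.0, -0.0]
ft_force: [-0.2, 0.8, -0.0]
grip_width: 0.045
grasp_force: 0.0
```

Request:
move_arm([
  [0.53,20,-20,0,0,0,0],
  [0.53,20,-20,0,0,0,0],
  [0.53,0,-20,0,0,0,0],
  [0.53,0,-20,0,0,0,0],
  [0.53,0,-20,0,0,0,0],
  [0.53,0,0,0,0,0,0],
])

```text
clock: 26.0
eef_pos: [0.5131, -0.0086, 0.1706]
tool_rot: [0.419, 0.908, -0.002, -0.001]
ft_force: [-0.9, -0.0, -0.3]
grip_width: 0.0449
grasp_force: 0.0
```

```bash
python3 st.py; python3 - <<'E'
from sp import *
a=bot.camera("scene");b=bot.camera("side");w=bot.camera("wrist")
cv2.imwrite("pics/c5.png",np.vstack([np.hstack([cv2.resize(a[165:225,215:295],None,fx=5,fy=5,interpolation=3),cv2.resize(b[160:220,170:250],None,fx=5,fy=5,interpolation=3)]),cv2.resize(np.hstack([w,w*0]),(800,300))]))
print(redbox(b,bot.calibration("side"),.03))
E
```

```text
clk 26.0 r 104.7 th -168.1 yaw-180 -49.5 Fpush -0.1 Frad 0.9 Fz -0.3 z 170.6
(array([254, 183,  26,  10, 188], dtype=int32), ((473.4661560058594, -14.337682723999023), (70.28401184082031, 33.60279083251953), 13.217862129211426))
```

View pics/c5.png

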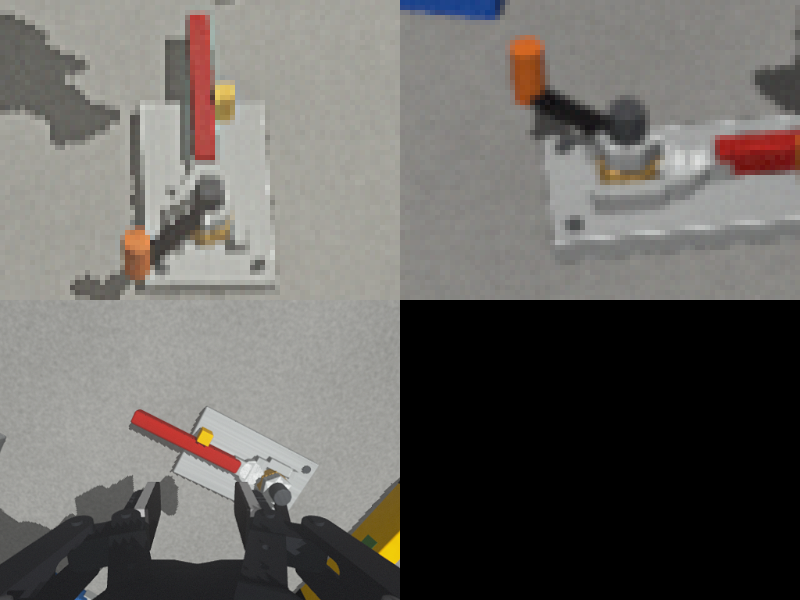

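The lever now points to about -35° (knob at scene px (242,216)). The spanner is still home with its handle on the lug, and the robot is clear. Handing in.

```bash
python3 -c "
from workcell import bot
print(bot.job_done())"
```

```text
the job is handed in; nothing more can be done
None
```

The job is handed in after about 26 s: the red spanner is home on the brass nut, flat on the plate against the lug and released, and the jam nut was nipped up at about 14.5 N for just over a second, with no reading above 15 N; no verdict came back, and I did not measure the brass nut's turn (the spanner swung it about 6° at most).

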